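# Third hand for a counter sign: post in its foot, foot against the sprung stop

## Task

Take the post with the card clip out of the parts block and stand it fully home in the socket of the wooden sign foot. Then, with the post let go and standing upright, bring the foot flat along the counter up to the sprung stop plate, end face flush and centred on the plate, and press the plate back to about half its travel (about 10 N), never to its end. Finish while still holding that steady push, so your colleague can tighten the set screw; leave the short plain rod, mug, stapler and tape roll alone.

Things in the scene. Friction and masses are not known exactly. Their poses are not given: they have to be found in the camera images.
- post_clip (a point): sign post: bare aluminium rod, 16 mm thick, tapered lower end, flat black card clip on top; 150 mm long, 0.12 kg, loose, upright in one of the parts block's two holes (either). This point: clip centre on the rod's axis, 132 mm above the lower end. Clip: 14 mm thick (x), 40 mm wide (y), 36 mm high (z up, 18 mm each way). Grip it from above across the 14 mm
- post_end (a point): the lower end of the sign post, on its axis (axes as post_clip). It stands 10 mm above the counter while the post is in a block hole or fully home in the foot
- foot_socket (a point): centre of the mouth of the foot's socket, on the foot's top face, 50 mm above the counter. Round hole 19 mm wide, 40 mm deep, 3 mm chamfer; 50 mm from the foot's middle towards its head, 25 mm from the head end face. x points along the foot to the head, y across, z up
- foot_center (a point): centre of the sign foot, half-way up: loose plain wooden block 150 mm long (x), 46 mm wide (y), 50 mm high (z), about 0.45 kg, flat on the counter some 50 to 110 mm short of the stop plate, turned and off to a side. Its head end (+x, 75 mm from here), near the socket, goes against the plate
- foot_tail (a point): a good place to take hold of the sign foot: middle of its solid tail part, 50 mm from the centre towards the tail, 25 mm above the counter; grip across the 46 mm width (axis y) from above. 100 mm from the socket axis
- stop_face (a point): the face of the sprung stop plate that the foot is pressed on: point on the middle of its width, 25 mm above the counter; it moves with the plate. The bare aluminium plate is 100 mm wide (y), from 3 to 59 mm above the counter, upright. x points away from the foot, the way the foot is pushed and the plate gives way; z up
- stop (a joint): how far the stop plate is pressed back, m: 0 = at rest, grows as pressed, 0.032 = end of its travel. A spring of 0.6 N per mm holds it out with no preload (16 mm = 9.6 N)
- jig: the stop unit, fixed to the counter: grey steel bracket 110 mm wide and 65 mm high that carries the plate on two guide rods and a coil spring. Origin on the counter under the plate's face at rest; x is the pushing direction, z up. The bracket starts 55 mm behind the face
- holder: the parts block, fixed: plywood 160 x 60 x 50 mm high (x, y, z), origin under its middle. Two holes 19 mm in diameter, 40 mm deep, 45 mm either side of the middle along its x: one holds the sign post, the other the short rod
- spare_top (a point): top of the short plain rod (16 mm diameter, 90 mm long, no clip) in the other hole of the parts block: not needed, leave it
- mug: white mug, 76 mm wide, 85 mm high, bystander; origin under its middle
- stapler: stapler 125 x 36 x 54 mm high, bystander; origin under its middle, x along it
- tape: roll of clear tape, 90 mm across, 24 mm high, lying flat, bystander; origin under its middle
Mind the look-alikes: they are no part of the job. What is shaped like the part that bears foot_socket but white is not meant.

How it is judged:
By the outcome, as a careful person would: the job done as asked, in the order asked, and still so for the second after the job is handed in, while the arm keeps its last pose, push and grip.
It also fails if it takes over 64 s, if anything falls off the work surface, if the arm or the gripper's body presses on something with over 40 N, if the wrist force passes 120 N, or if a joint passes its speed limit or range.

## Robot

A 7-joint arm with a two-finger parallel gripper is mounted at the origin on the work surface. World frame = base frame: x ahead of the robot, y to its left, z up, the work surface at z = 0. Lengths are in m, angles in rad, forces in N, time in s.
With the tool pointing down it reaches from about 0.35 to 0.9 m from the base axis. Payload 8.1 kg.
Tool frame: the origin (TCP) lies at the very end of the fingers, on their centre line; the grasp point (between the pads) lies 19 mm behind it (arm.tcp_to_grasp is the z of the grasp point in the tool frame, in m); z points along the fingers, y is the line along which they close (so a half turn about z gives the same grasp; the last joint's range is limited). The gripper opens to 92 mm and grips with 3 to 60 N. Pads are 19 mm wide; open, the fingers measure 130 mm over their backs; the gripper's body (75 mm by 190 mm) begins 47 mm behind the grasp point.
Start: joints at [1.04, 0.434, 0.025, 1.573, -0.012, 1.134, -0.075], TCP at [0.259, -0.569, 0.227] pointing down, gripper open.
Joint ranges: [-2.62, 2.62], [-0.44, 2.09], [-1.27, 1.32], [0.08, 2.57], [-1.32, 4.46], [0.12, 2], [-2.74, 2.74]. Speed limits (rad/s): [2.22, 2.22, 3.01, 3.01, 3.14, 3.14, 3.14].

## Interface

Orientations are given as a rotation vector (axis times angle).
In Python, from cell import readout, vision, sign_off, arm gives the robot as it stands. The module is installed in compiled form; this text tells all that it offers.
- The arm moves only by the shell command python3 -m creep 'ROWS' [FORCE]. ROWS is JSON, a list of rows, each a list of 5 numbers: the shift along the tool's x, y, z in units of 4 cm (1.0 is 4 cm), then the turn about the tool's z in units of 4 degrees (1.0 is 4 degrees), then the opening, from 0 (shut) to 1 (fully open). A call has 1 to 12 rows; each row shifts and turns the commanded pose from where the row before left it, along the tool's axes as they then stand; what a row does not reach is not made up. A row lasts 1/8 s, in which the tool goes at most 62.5 mm and 10.7 degrees, less where a joint would pass 70% of its speed; a pose out of reach is approached as far as the arm can. A call with a number of a shift or a turn outside -1 to 1 is refused whole. A call with a gripper value outside its range is refused whole. The fingers move at their own pace and stop on an object; FORCE is the grip in N (left out, the last holds). Time passes only in rows, so rows that do not move let the fingers close. It gives the time, the measured TCP pose, the force, the opening and the grip force at its end, in the units of the state.
- readout.observe(): the state, without advancing time (a new reading comes with each control period).
- vision.get_image(name): name is "scene" or "side" or "wrist"; returns a dict with "pixels" (420x560x3 uint8, blue, green, red), "z_map" (420x560 float32, m along the optical axis (not along the pixel's ray), 0 where there is no reading), "camera_matrix" (3x3 intrinsics, pixels), "position" and "rotation" of the camera in the world. Camera axes: x right, y up, looking along -z (the intrinsics and any distortion apply to the point x, -y, -z); pixel columns grow to the right and rows downward; lengths in m; the calibration is good to about 2 mm. The wrist camera is an equidistant fisheye: a pixel r from the principal point sees the ray r / f radians off the axis. A picture is of the moment at which its call begins.
- sign_off(): hands the job in; it is judged then, once.
The state is a dict: "clock": time; "joints": joint angles; "dq": joint speeds; "joint_efforts": joint torques, N m; "position": TCP position; "ee_rot": TCP orientation; "force": force on the tool from outside, world axes, zero at the start; "ft_torque": the same for the moment, N m; "width": opening from 0.0 (shut) to 1.0 (fully open); "gripper_force": force on a finger pad.
Only numpy, scipy, OpenCV 4.12 (cv2) and the standard library are available. Lean on these libraries where they do the work, as an engineer would, in place of code of your own. Each camera call takes 0.05 s, during which the arm holds its last target. There are 200 camera calls.

## Working session

There is one attempt and no reset: what is moved stays moved. The work goes in short steps, Python scripts to look and compute and a shell command to move; the robot and the scene stay as the last step left them, time stands still between calls to the robot, and variables do not carry over. Pictures are saved under pics/ and viewed, at most 10 in all, crops included, and the job is handed in when it is done.

```bash
mkdir -p pics; cat > h.py <<'E'
import numpy as np, cv2
from scipy.spatial.transform import Rotation as R
from cell import readout, vision, arm
def grab(n):
    im=vision.get_image(n); np.savez('pics/%s.npz'%n,**{k:np.array(v) for k,v in im.items()}); return im
def load(n): return dict(np.load('pics/%s.npz'%n))
def rot(im):
    r=np.array(im['rotation'],float)
    return r if r.shape==(3,3) else R.from_rotvec(r).as_matrix()
def cloud(im,fish=False):
    K=im['camera_matrix'];z=im['z_map'];h,w=z.shape
    u,v=np.meshgrid(np.arange(w),np.arange(h))
    a=(u-K[0,2])/K[0,0];b=(v-K[1,2])/K[1,1]
    if fish:
        t=np.hypot(a,b);s=np.where(t>1e-9,np.tan(np.minimum(t,1.5))/np.maximum(t,1e-9),1);a=a*s;b=b*s
    p=np.stack([a*z,-b*z,-z],-1)@rot(im).T+im['position']
    p[z<=0]=np.nan
    return p
E
python3 - <<'E'
from h import *
s=readout.observe();print(s, arm.tcp_to_grasp)
for n in('scene','side','wrist'):
    im=grab(n);cv2.imwrite('pics/%s0.png'%n,im['pixels']);print(n,im['position'],np.shape(im['rotation']))
a=[cv2.imread('pics/%s0.png'%n) for n in('scene','side')]
E
```

```text
{'clock': 0.0, 'joints': array([ 1.0403996 ,  0.43522759,  0.02496768,  1.57410606, -0.01160655,
        1.13400249, -0.07510561]), 'dq': array([-2.32334911e-04, -5.88681691e-04,  5.33082459e-05,  1.46188206e-04,
       -6.05746926e-04,  1.81496352e-03, -6.87392599e-04]), 'joint_efforts': array([-3.19858636e-04, -6.67853880e+01,  9.84847583e-01, -3.14467406e+01,
       -6.05518813e-02,  4.26514226e-02,  1.79570775e-04]), 'position': array([ 0.25902815, -0.56822504,  0.22593859]), 'ee_rot': array([-3.06853034e+00, -6.66432146e-01,  7.40616719e-04]), 'force': array([ 0.03645045, -0.37329721, -0.12889738]), 'ft_torque': array([ 0.00595927,  0.02118724, -0.04352142]), 'gripper_force': 0.0, 'width': 1.0009637399601408} -0.0188
scene [ 0.95492721 -0.39326325  0.9035825 ] (3,)
side [-0.02010533 -0.50857709  0.59338083] (3,)
wrist [ 0.32503159 -0.53881405  0.38365768] (3,)
```

View pics/scene0.png

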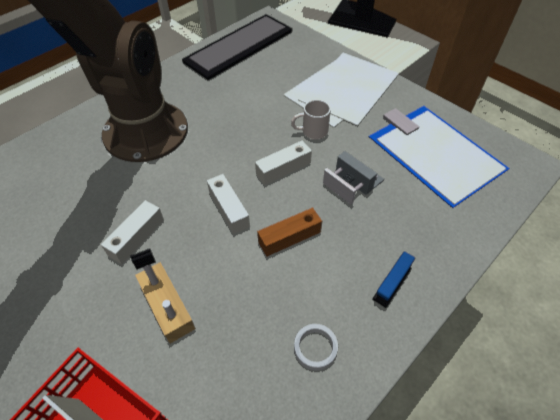

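View pics/side0.png

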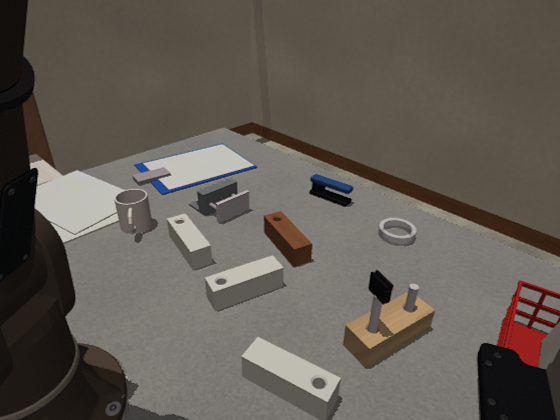

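Scene picture: wooden foot at (290,231) with its socket at (309,216). The three white blocks at (285,162), (228,203) and (132,231) are look-alikes and don't fit because they are white, not wooden. The stop plate is at (341,186), the parts block at (164,300), the clip post at (145,262) and the plain rod at (168,307). I'll confirm in one crop and measure.

```bash
python3 - <<'E'
from h import *
im=load('scene');P=im['pixels']
c=np.hstack([cv2.resize(P[170:270,220:320],(400,400),interpolation=2),cv2.resize(P[245:345,110:210],(400,400),interpolation=2)])
cv2.imwrite('pics/crop0.png',c)
for n in('scene','side'):
    im=load(n);p=cloud(im);h=cv2.cvtColor(im['pixels'],cv2.COLOR_BGR2HSV).astype(int)
    z=p[...,2]
    def box(name,m):
        q=p[m];
        if len(q)<5: print(n,name,len(q));return
        (c,s,a)=cv2.minAreaRect(q[:,:2].astype(np.float32)); print(n,name,len(q),np.round(c,4),np.round(s,4),round(a,1),'z',np.round(np.percentile(q[:,2],[2,50,98]),4),'mean',q[:,:2].mean(0).round(4))
    def win(u0,u1,v0,v1):
        m=np.zeros(z.shape,bool);m[v0:v1,u0:u1]=1;return m
    W=dict(scene=dict(foot=(250,330,200,260),hold=(130,200,255,345),clip=(125,160,240,272),jig=(318,385,148,206),sp=(158,178,295,318)),
           side=dict(foot=(255,320,205,270),hold=(335,440,285,365),clip=(362,398,262,305),jig=(185,255,175,225),sp=(402,422,278,312)))[n]
    box('foot',win(*W['foot'])&(h[...,1]>120)&(z>.045)&(z<.056))
    box('hold',win(*W['hold'])&(h[...,1]>70)&(z>.045)&(z<.056))
    box('clip',win(*W['clip'])&(z>.115)&(z<.17)&(h[...,2]<60))
    box('sp',win(*W['sp'])&(z>.09))
    q=p[win(*W['jig'])&(z>.012)&(z<.075)]
    np.save('pics/jig_%s.npy'%n,q);box('jig',win(*W['jig'])&(z>.012)&(z<.075))
    # vertical plate: front part - normals
    nx=np.cross(p[1:,:-1]-p[:-1,:-1],p[:-1,1:]-p[:-1,:-1]);nx/=np.linalg.norm(nx,axis=-1,keepdims=True)
    m=win(*W['jig'])[:-1,:-1]&(abs(nx[...,2])<.25)&(z[:-1,:-1]>.01)&(z[:-1,:-1]<.058)
    box('vert',np.pad(m,((0,1),(0,1))))
E
```

```text
scene foot 1001 [0.562  0.0308] [0.1486 0.0471] 71.9 z [0.046  0.0499 0.0532] mean [0.5623 0.0273]
scene hold 1692 [ 0.4957 -0.2867] [0.0591 0.1616] 77.5 z [0.0466 0.05   0.053 ] mean [ 0.502  -0.2886]
scene clip 308 [ 0.4536 -0.2781] [0.0398 0.0162] 65.8 z [0.1255 0.1515 0.1617] mean [ 0.4552 -0.2788]
scene sp 65 [ 0.5396 -0.2965] [0.0153 0.0148] 12.7 z [0.0918 0.099  0.1029] mean [ 0.5407 -0.2967]
scene jig 1464 [0.5592 0.2654] [0.1127 0.1136] 3.2 z [0.0141 0.0488 0.0672] mean [0.5622 0.2537]
scene vert 506 [0.5586 0.2685] [0.1134 0.1115] 89.2 z [0.0114 0.0374 0.0572] mean [0.5659 0.2438]
side foot 789 [0.5606 0.0303] [0.1525 0.0467] 72.1 z [0.0459 0.0504 0.0525] mean [0.557  0.0235]
side hold 2074 [ 0.4947 -0.2876] [0.0625 0.1615] 77.3 z [0.0461 0.0505 0.0526] mean [ 0.4856 -0.2905]
side clip 518 [ 0.4502 -0.2781] [0.0412 0.0148] 71.2 z [0.1269 0.1499 0.1616] mean [ 0.4464 -0.28  ]
side sp 86 [ 0.5389 -0.2976] [0.0176 0.0154] 37.4 z [0.0912 0.0991 0.1023] mean [ 0.5364 -0.2986]
side jig 1478 [0.508  0.2631] [0.2131 0.124 ] 4.7 z [0.014  0.047  0.0665] mean [0.5444 0.2465]
side vert 392 [0.5134 0.2637] [0.1977 0.1237] 4.9 z [0.0115 0.0375 0.0574] mean [0.5455 0.2385]
```

View pics/crop0.png

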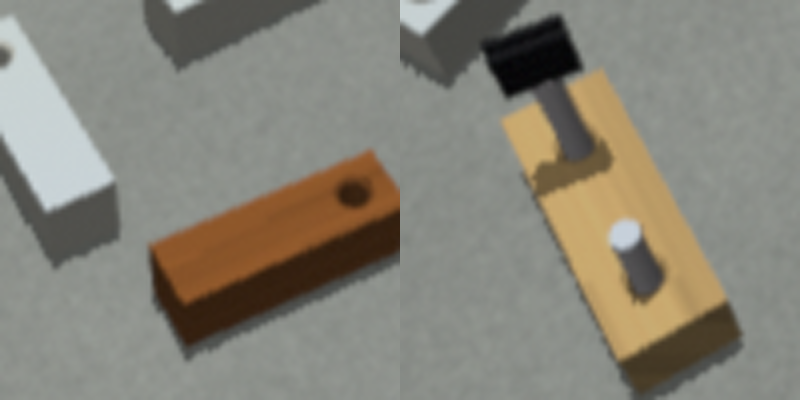

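```bash
python3 - <<'E'
from h import *
for n,w in(('scene',(318,365,165,206)),('side',(214,255,188,225))):
    im=load(n);p=cloud(im);z=p[...,2]
    m=np.zeros(z.shape,bool);m[w[2]:w[3],w[0]:w[1]]=1
    q=p[m&(z>.012)&(z<.062)]
    q=q[~np.isnan(q).any(1)]
    # RANSAC line in xy (vertical plane), max inliers, weighting front
    rng=np.random.default_rng(0);best=(0,)
    for _ in range(2000):
        a,b=q[rng.choice(len(q),2,False),:2];d=b-a;L=np.linalg.norm(d)
        if L<.03: continue
        nn=np.array([-d[1],d[0]])/L;i=abs((q[:,:2]-a)@nn)<.003
        if i.sum()>best[0]: best=(i.sum(),i)
    r=q[best[1]];c=r[:,:2].mean(0);_,_,V=np.linalg.svd(r[:,:2]-c);t=(r[:,:2]-c)@V[0]
    lo,hi=np.percentile(t,[.5,99.5]);print(n,len(q),len(r),'dir deg',np.degrees(np.arctan2(V[0][1],V[0][0]))%180,'mid',c+V[0]*(lo+hi)/2,'len',hi-lo,r[:,2].min(),r[:,2].max())
    # bracket top
    m=(z>.060)&(z<.07);k=np.zeros_like(m);k[145:206,318:385]=n=='scene';k[170:225,185:255]|=n=='side'
    s=p[m&k]; print('brk',len(s),cv2.minAreaRect(s[:,:2].astype(np.float32)))
    s=p[(z>.115)&(z<.17)&(np.hypot(p[...,0]-.452,p[...,1]+.278)<.035)]
    print('clip',len(s),cv2.minAreaRect(s[:,:2].astype(np.float32)))
E
```

```text
scene 910 419 dir deg 178.002117815544 mid [0.5565532 0.2148184] len 0.09949952152036144 0.012330369179599732 0.06191274482010234
brk 437 ((0.5572083592414856, 0.2551133930683136), (0.08741339296102524, 0.11132059246301651), 87.99020385742188)
clip 359 ((0.4521641731262207, -0.2769396901130676), (0.03994477540254593, 0.018057188019156456), 71.427734375)
side 863 522 dir deg 178.13010213760222 mid [0.55682304 0.21276692] len 0.10047079253973934 0.012089763169066736 0.061336121491181506
brk 306 ((0.5562800168991089, 0.25378912687301636), (0.08628597855567932, 0.11035537719726562), 86.91725158691406)
clip 586 ((0.4510253369808197, -0.27828919887542725), (0.041266072541475296, 0.01686065085232258), 71.93559265136719)
```

```bash
cat >> h.py <<'E'
def to(x,y,z,yaw=None):
    s=readout.observe();M=R.from_rotvec(s['ee_rot']).as_matrix();d=(M.T@(np.array([x,y,z])-s['position']))/.04
    yw=np.degrees(np.arctan2(M[1,0],M[0,0]))
    print('t',round(s['clock'],2),'pos',s['position'].round(4),'yaw',round(yw,2),'tilt',round(np.degrees(np.arccos(-M[2,2])),2),'F',s['force'].round(2),'T',s['ft_torque'].round(2),'w',round(s['width'],3),'g',round(s['gripper_force'],1),'q7',s['joints'][6].round(2))
    print('units xyz',d.round(3),'turn',None if yaw is None else round(-((yaw-yw+180)%360-180)/4,3))
E
python3 -m creep '[[0,0,0,-0.98,1],[0,0,0,-0.98,1],[0,0,0,-0.98,1],[0,0,0,-0.98,1],[0,0,0,-0.98,1],[0,0,0,-0.98,1],[0,0,0,-0.98,1],[0,0,0,-0.98,1],[0,0,0,-0.98,1],[0,0,0,-0.98,1],[0,0,0,-0.98,1],[0,0,0,-0.98,1]]'
python3 -c "
from h import *
to(.4517,-.2776,.226,71.6)"
```

```text
clock: 1.65
position: [0.2591, -0.5685, 0.2264]
ee_rot: [-2.546, -1.839, -0.0]
force: [-0.4, 0.1, 0.1]
width: 1.001
gripper_force: 0.0
t 1.65 pos [ 0.2591 -0.5685  0.2264] yaw 71.67 tilt 0.04 F [-0.42  0.07  0.11] T [-0.06 -0.1   0.  ] w 1.001 g 0.0 q7 0.67
units xyz [8.418 2.283 0.012] turn 0.018
```

```bash
python3 -m creep '[[0.84,0.228,0,0,1],[0.84,0.228,0,0,1],[0.84,0.228,0,0,1],[0.84,0.228,0,0,1],[0.84,0.228,0,0,1],[0.84,0.228,0,0,1],[0.84,0.228,0,0,1],[0.84,0.228,0,0,1],[0.84,0.228,0,0,1],[0.84,0.228,0,0,1],[0,0,0,0,0.7],[0,0,0,0,0.7]]' >/dev/null
python3 - <<'E'
from h import *
to(.4517,-.2776,.127,71.6)
im=grab('wrist');cv2.imwrite('pics/w1.png',im['pixels']);p=cloud(im,True)
s=p[(p[...,2]>.12)&(p[...,2]<.17)&(np.hypot(p[...,0]-.452,p[...,1]+.278)<.035)]
print(len(s),s[:,2].max(),cv2.minAreaRect(s[s[:,2]>.154][:,:2].astype(np.float32)))
# reproject predicted clip centre top
E
```

```text
t 3.15 pos [ 0.4517 -0.2794  0.2265] yaw 71.53 tilt 0.04 F [ 0.08  0.14 -0.7 ] T [-0.03 -0.05  0.  ] w 0.835 g 0.0 q7 0.03
units xyz [ 0.043 -0.012  2.488] turn -0.017
1146 0.16201431133630254 ((0.4522264897823334, -0.2771094739437103), (0.040163107216358185, 0.014011149294674397), 70.14166259765625)
```

View pics/w1.png

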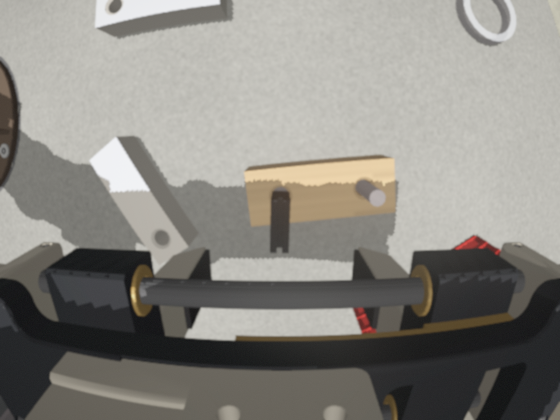

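The clip is centred between the fingers at (280,222) and aligned, and the wrist measurement agrees with the earlier one. I'll descend and grip.

```bash
python3 -m creep '[[0.055,0,0.5,0.15,0.6],[0,0,0.5,0,0.6],[0,0,0.5,0,0.5],[0,0,0.5,0,0.5],[0,0,0.49,0,0.5],[0,0,0,0,0.1],[0,0,0,0,0.1],[0,0,0,0,0.1],[0,0,0,0,0.1],[0,0,0,0,0.1],[0,0,0,0,0.1],[0,0,0,0,0.1]]' 25
python3 -c "
from h import *
to(.4522,-.2771,.2,71)"
```

```text
clock: 4.7
position: [0.4531, -0.277, 0.1278]
ee_rot: [2.558, 1.823, 0.0]
force: [-1.5, 1.0, 6.4]
width: 0.151
gripper_force: 25.0
t 4.7 pos [ 0.4531 -0.277   0.1278] yaw 70.94 tilt 0.05 F [-1.54  1.02  6.37] T [ 0.06  0.4  -0.01] w 0.151 g 25.0 q7 -0.03
units xyz [-0.011 -0.018 -1.805] turn -0.014
```

```bash
python3 -m creep '[[0,0,-0.25,0,0.1],[0,0,-0.5,0,0.1],[0,0,-0.5,0,0.1],[0,0,-0.5,0,0.1],[0,0,-0.5,0,0.1],[0,0,0,0,0.1]]'
python3 -c "
from h import *
to(.5768,.0781,.2178,71)"
```

```text
clock: 5.45
position: [0.4538, -0.2771, 0.2188]
ee_rot: [2.556, 1.821, 0.002]
force: [-0.8, 1.1, -1.2]
width: 0.152
gripper_force: 25.0
t 5.45 pos [ 0.4538 -0.2771  0.2188] yaw 70.95 tilt 0.19 F [-0.79  1.08 -1.18] T [-0.06 -0.07  0.01] w 0.152 g 25.0 q7 0.01
units xyz [9.397e+00 9.000e-03 1.900e-02] turn -0.013
```

```bash
python3 -m creep '[[0.5,0,0,0,0.1],[0.9,0,0,0,0.1],[0.9,0,0,0,0.1],[0.9,0,0,0,0.1],[0.9,0,0,0,0.1],[0.9,0,0,0,0.1],[0.9,0,0,0,0.1],[0.9,0,0,0,0.1],[0.9,0,0,0,0.1],[0.9,0,0,0,0.1],[0.8,0,0,0,0.1],[0,0,0,0,0.1]]' >/dev/null
python3 - <<'E'
from h import *
to(.5768,.0781,.2178,71)
for n in('scene','side','wrist'):grab(n)
def proj(im,X):
    c=rot(im).T@(np.array(X)-im['position']);K=im['camera_matrix'];return K[0,0]*c[0]/-c[2]+K[0,2],K[1,1]*-c[1]/-c[2]+K[1,2]
o=[]
pos=readout.observe()['position']
for n in('scene','side'):
    im=load(n);S=np.array(proj(im,(.5768,.0781,.05)));E=np.array(proj(im,(pos[0],pos[1],.10)));print(n,S,E)
    u,v=(S+E).astype(int)//2;u0=u-35;v0=v-35;print(u0,v0)
    o.append(cv2.resize(im['pixels'][v0:v0+75,u0:u0+70],(400,428),interpolation=2))
cv2.imwrite('pics/c2.png',np.hstack(o))
for n in('scene','side','wrist'):
    im=load(n);p=cloud(im,n=='wrist');z=p[...,2];m=(np.hypot(p[...,0]-pos[0],p[...,1]-pos[1])<.03)&(z>.103)&(z<.21)
    for lo,hi in((.1,.115),(.115,.16),(.16,.195)):
        q=p[m&(z>lo)&(z<hi)]
        if len(q):print(n,lo,len(q),q.mean(0).round(4),q.min(0).round(4),q.max(0).round(4))
    h=cv2.cvtColor(im['pixels'],cv2.COLOR_BGR2HSV)
    q=p[(h[...,1]>120)&(z>.045)&(z<.056)&(np.hypot(p[...,0]-.561,p[...,1]-.03)<.1)]
    if len(q)>20:print('foot',n,len(q),cv2.minAreaRect(q[:,:2].astype(np.float32)))
E
```

```text
t 6.95 pos [0.5753 0.082  0.2161] yaw 71.21 tilt 0.12 F [-0.65 -0.43 -1.15] T [-0.07 -0.08 -0.  ] w 0.15 g 25.0 q7 -0.73
units xyz [-0.081  0.066 -0.043] turn 0.052
scene [307.64552995 217.7846375 ] [308.03188724 204.95521894]
272 176
side [276.86499058 218.36340697] [276.7713533 200.6924172]
241 174
scene 0.1 24 [0.5779 0.0774 0.1093] [0.5695 0.0732 0.1042] [0.5821 0.0839 0.1148]
scene 0.115 87 [0.5781 0.0774 0.139 ] [0.5678 0.0732 0.1167] [0.5833 0.0877 0.16  ]
scene 0.16 76 [0.5786 0.0776 0.1781] [0.5693 0.073  0.1606] [0.5839 0.0884 0.1942]
foot scene 979 ((0.5623524785041809, 0.030587971210479736), (0.14784389734268188, 0.04673316329717636), 72.0130615234375)
side 0.1 29 [0.5717 0.0737 0.1087] [0.5663 0.0694 0.1034] [0.5798 0.0809 0.114 ]
side 0.115 124 [0.5714 0.074  0.1374] [0.566  0.0697 0.115 ] [0.5812 0.0823 0.1599]
side 0.16 98 [0.5711 0.0742 0.1776] [0.5651 0.0687 0.1606] [0.5787 0.0816 0.1947]
foot side 787 ((0.5604879260063171, 0.030477173626422882), (0.15394388139247894, 0.04568572714924812), 71.96342468261719)
wrist 0.1 57 [0.5775 0.0833 0.1091] [0.5683 0.076  0.103 ] [0.5832 0.0854 0.115 ]
wrist 0.115 305 [0.5777 0.0835 0.1396] [0.5683 0.075  0.1151] [0.5836 0.0856 0.16  ]
wrist 0.16 88 [0.5782 0.0844 0.1662] [0.5714 0.0792 0.1602] [0.5834 0.0858 0.1741]
foot wrist 268 ((0.56801438331604, 0.049079135060310364), (0.0411965511739254, 0.041385769844055176), 71.56997680664062)
```

View pics/c2.png

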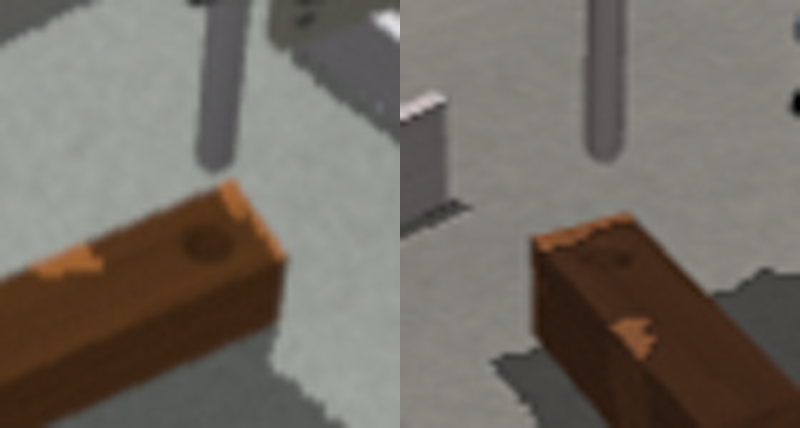

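```bash
cat >> h.py <<'E'
def ray(im,u,v):
    K=im['camera_matrix'];d=rot(im)@np.array([(u-K[0,2])/K[0,0],-(v-K[1,2])/K[1,1],-1.]);return np.array(im['position']),d/np.linalg.norm(d)
def tri(rs):
    A=sum(np.eye(3)-np.outer(d,d) for o,d in rs);b=sum((np.eye(3)-np.outer(d,d))@o for o,d in rs);x=np.linalg.solve(A,b)
    return x,[np.linalg.norm(np.cross(x-o,d)) for o,d in rs]
def atz(r,z): o,d=r;return o+d*(z-o[2])/d[2]
E
python3 - <<'E'
from h import *
s,d=load('scene'),load('side')
r=[ray(s,308.4,218.6),ray(d,276.9,219.0)]
print('socket',tri(r),atz(r[0],.05),atz(r[1],.05))
# rod axis at mid height: find edges on rows by gradient
def axis(im,row,uc):
    g=im['pixels'][row-1:row+2,uc-12:uc+13].astype(float).mean((0,2));gr=np.diff(g);a=np.argsort
    i=np.argmin(gr);j=np.argmax(gr);print(row,uc-12+i+.5,uc-12+j+.5,gr[i].round(),gr[j].round());return uc-12+(i+j)/2+.5
us=[axis(s,r_,311) for r_ in(185,190,195,199)];ud=[axis(d,r_,277) for r_ in(182,188,192,196)]
# side ray & scene ray to the axis at a common height z: solve xy from horizontal constraints by intersecting rays
pu=np.polyfit((185,190,195,199),us,1);pd=np.polyfit((182,188,192,196),ud,1)
from scipy.optimize import least_squares
def pr(im,X):
    c=rot(im).T@(np.array(X)-im['position']);K=im['camera_matrix'];return K[0,0]*c[0]/-c[2]+K[0,2],K[1,1]*-c[1]/-c[2]+K[1,2]
for z in(.115,.14):
    f=lambda x:[(lambda q:q[0]-np.polyval(pu,q[1]))(pr(s,(*x,z))),(lambda q:q[0]-np.polyval(pd,q[1]))(pr(d,(*x,z)))]
    print(z,least_squares(f,[.575,.08]).x)
print(pr(s,(.5753,.081,.107)),pr(d,(.5753,.081,.107)))
E
```

```text
socket (array([0.57829653, 0.07938161, 0.0468733 ]), [np.float64(3.8055898909598884e-05), np.float64(3.8055898909561696e-05)]) [0.57969054 0.07761515 0.05      ] [0.57488566 0.0760701  0.05      ]
185 322.5 314.5 -33.0 48.0
190 306.5 314.5 -42.0 34.0
195 306.5 313.5 -41.0 46.0
199 305.5 313.5 -30.0 35.0
182 273.5 280.5 -32.0 26.0
188 272.5 280.5 -28.0 23.0
192 272.5 279.5 -29.0 26.0
196 272.5 279.5 -28.0 26.0
0.115 [0.57208343 0.07763526]
0.14 [0.57824286 0.08145405]
(np.float64(309.2219458434787), np.float64(202.31833389158072)) (np.float64(275.82707063845515), np.float64(197.54814740923754))
```

```bash
python3 - <<'E'
from h import *
from scipy.optimize import least_squares
s,d=load('scene'),load('side')
def pr(im,X):
    c=rot(im).T@(np.array(X)-im['position']);K=im['camera_matrix'];return K[0,0]*c[0]/-c[2]+K[0,2],K[1,1]*-c[1]/-c[2]+K[1,2]
r=[ray(s,307.9,218.1),ray(d,276.4,218.5)];print('socket',tri(r)[0],atz(r[0],.05),atz(r[1],.05))
pu=np.polyfit((190,195,199),(310.5,310,309.5),1);pd=np.polyfit((182,188,192,196),(277,276.5,276,276),1)
for z in(.11,.125,.14):
    f=lambda x:[(lambda q:q[0]-np.polyval(pu,q[1]))(pr(s,(*x,z))),(lambda q:q[0]-np.polyval(pd,q[1]))(pr(d,(*x,z)))]
    print(z,least_squares(f,[.575,.08]).x)
# socket from dark hole centroid in both views
E
```

```text
socket [0.57694808 0.07922808 0.04858078] [0.57785554 0.07784965 0.05      ] [0.57557567 0.07844939 0.05      ]
0.11 [0.57521941 0.08092709]
0.125 [0.57590506 0.08042356]
0.14 [0.57659072 0.07992003]
```

```bash
python3 -m creep '[[-0.042,0.04,0.3,0,0.1],[0,0,0.3,0,0.1],[0,0,0.3,0,0.1],[0,0,0.2,0,0.1],[0,0,0.1,0,0.1],[0,0,0.1,0,0.1],[0,0,0.1,0,0.1],[0,0,0.1,0,0.1],[0,0,0,0,0.1]]'
python3 -c "
from h import *
to(.576,.0800,.1278,71)"
```

```text
clock: 8.22
position: [0.5765, 0.0768, 0.1568]
ee_rot: [-2.558, -1.823, 0.0]
force: [0.8, 2.0, -1.6]
width: 0.151
gripper_force: 25.0
t 8.22 pos [0.5765 0.0768 0.1568] yaw 70.97 tilt 0.01 F [ 0.76  1.98 -1.56] T [ 0.59 -0.24  0.  ] w 0.151 g 25.0 q7 -0.76
units xyz [ 0.073 -0.038  0.726] turn -0.008
```

```bash
python3 -m creep '[[0.03,0,0.1,0,0.1],[0.02,0,0.1,0,0.1],[0,0,0.1,0,0.1],[0,0,0.1,0,0.1],[0,0,0.1,0,0.1],[0,0,0,0,0.1]]'
python3 -c "
from h import *
to(.576,.0800,.1278,71)"
```

```text
clock: 8.98
position: [0.577, 0.0783, 0.1367]
ee_rot: [-2.558, -1.823, 0.001]
force: [0.1, -0.8, -1.0]
width: 0.152
gripper_force: 25.0
t 8.97 pos [0.577  0.0783 0.1367] yaw 70.94 tilt 0.04 F [ 0.1  -0.78 -0.99] T [ 0.01 -0.1  -0.04] w 0.152 g 25.0 q7 -0.77
units xyz [ 0.032 -0.037  0.223] turn -0.014
```

Inserting cleanly. I'll finish the last 9 mm until it bottoms.

```bash
python3 -m creep '[[0,0,0.1,0,0.1],[0,0,0.06,0,0.1],[0,0,0.04,0,0.1],[0,0,0.03,0,0.1],[0,0,0,0,0.1],[0,0,0,0,0.1]]'
python3 -c "
from h import *
to(.576,.0800,.1278,71)"
```

```text
clock: 9.72
position: [0.5772, 0.0784, 0.128]
ee_rot: [2.558, 1.823, 0.0]
force: [0.4, -0.2, -0.6]
width: 0.148
gripper_force: 25.0
t 9.72 pos [0.5772 0.0784 0.128 ] yaw 70.95 tilt 0.0 F [ 0.41 -0.23 -0.6 ] T [-0.04 -0.06  0.02] w 0.148 g 25.0 q7 -0.78
units xyz [ 0.028 -0.041  0.004] turn -0.013
```

```bash
python3 -m creep '[[0,0,0.03,0,0.1],[0,0,0.03,0,0.1],[0,0,0,0,0.1],[0,0,0,0,0.1]]'; python3 -c "
from h import *
to(.5772,.0784,.1278,71)"
```

```text
clock: 10.22
position: [0.578, 0.0791, 0.1276]
ee_rot: [2.557, 1.823, 0.004]
force: [-4.1, -0.5, 16.8]
width: 0.147
gripper_force: 25.0
t 10.22 pos [0.578  0.0791 0.1276] yaw 70.95 tilt 0.15 F [-4.08 -0.46 16.78] T [-0.11  1.34 -0.01] w 0.147 g 25.0 q7 -0.78
units xyz [-0.023 -0.014 -0.004] turn -0.011
```

```bash
python3 -m creep '[[0,0,-0.05,0,0.1],[0,0,0,0,0.5],[0,0,0,0,0.5],[0,0,0,0,0.5],[0,0,0,0,0.5],[0,0,-0.4,0,0.5],[0,0,-0.7,0,0.5],[0,0,-0.9,0,0.5],[-0.8,0,-0.4,0,0.8],[-0.9,0,0,0,0.8],[-0.9,0,0,0,0.8],[0,0,0,0,0.8]]'
cat > m.py <<'E'
from h import *
def foot():
  for n in('scene','side','wrist'):
    im=grab(n);p=cloud(im,n=='wrist');z=p[...,2]
    h=cv2.cvtColor(im['pixels'],cv2.COLOR_BGR2HSV)
    q=p[(h[...,1]>120)&(h[...,0]<14)&(z>.044)&(z<.056)&(abs(p[...,0]-.56)<.1)&(abs(p[...,1]-.09)<.18)]
    if len(q)>20:print('foot',n,len(q),cv2.minAreaRect(q[:,:2].astype(np.float32)),q[:,2].mean())
    for lo,hi in((.06,.085),(.09,.12),(.126,.17)):
      q=p[(z>lo)&(z<hi)&(abs(p[...,0]-.57)<.04)&(abs(p[...,1]-.08)<.05)]
      if len(q)>5:print(' post',lo,len(q),q.mean(0).round(4),q[:,2].max().round(4))
E
python3 -c "
from m import *
foot();to(.5442,-.0217,.127,72)
a=load('scene')['pixels'][140:280,200:387];b=load('wrist')['pixels'];cv2.imwrite('pics/c3.png',np.hstack([cv2.resize(a,(400,300),interpolation=2),cv2.resize(b,(400,300))]))"
```

```text
clock: 11.72
position: [0.5428, -0.0232, 0.2246]
ee_rot: [2.561, 1.816, -0.001]
force: [0.3, 0.2, 0.1]
width: 0.799
gripper_force: 0.0
foot scene 733 ((0.5621480941772461, 0.029770351946353912), (0.1489657461643219, 0.047192707657814026), 73.51294708251953) 0.04985184030252609
 post 0.06 40 [0.5818 0.0748 0.073 ] 0.0848
 post 0.09 54 [0.5811 0.0744 0.1044] 0.1195
 post 0.126 262 [0.5802 0.0758 0.1487] 0.1626
foot side 752 ((0.5600672960281372, 0.02815438061952591), (0.15236014127731323, 0.0456203930079937), 71.9979476928711) 0.04994492628169761
 post 0.06 64 [0.5746 0.0728 0.0729] 0.085
 post 0.09 72 [0.5743 0.073  0.1044] 0.1192
 post 0.126 222 [0.5731 0.0723 0.1472] 0.162
foot wrist 500 ((0.5638589859008789, 0.030608411878347397), (0.1450044959783554, 0.04024636372923851), 72.67366790771484) 0.04965241001026353
 post 0.126 1191 [0.5781 0.0778 0.1562] 0.162
t 11.88 pos [ 0.5436 -0.0189  0.2243] yaw 70.99 tilt 0.07 F [ 0.31 -0.97  0.78] T [ 0.02 -0.1   0.02] w 0.798 g 0.0 q7 -0.54
units xyz [-0.063  0.034  2.433] turn -0.253
```

View pics/c3.png

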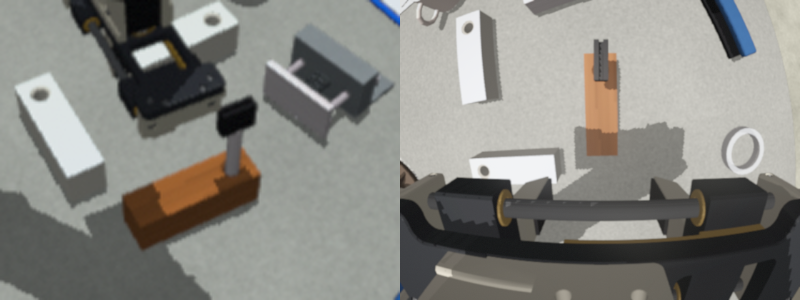

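```bash
python3 - <<'E'
from h import *
for n in('scene','side','wrist'):
    im=load(n);p=cloud(im,n=='wrist');z=p[...,2];h=cv2.cvtColor(im['pixels'],cv2.COLOR_BGR2HSV)
    c=np.array([.562,.0297]);a=np.radians(72.5);ex=np.array([np.cos(a),np.sin(a)]);ey=np.array([-ex[1],ex[0]])
    m=(z>.025)&(z<.056)&(h[...,1]<60)
    q=(p[m][:,:2]-c);X=q@ex;Y=q@ey
    for lo,hi in((-.15,-.09),(-.09,-.07),(-.07,-.045),(-.045,-.02),(-.02,.02)):
        k=(X>lo)&(X<hi)&(abs(Y)<.12)&(abs(Y)>.03);print(n,lo,hi,k.sum(),np.percentile(Y[k],[2,10,50,98]).round(3) if k.sum()>5 else '')
E
```

```text
scene -0.15 -0.09 260 [0.074 0.074 0.091 0.119]
scene -0.09 -0.07 168 [0.074 0.075 0.088 0.118]
scene -0.07 -0.045 0 
scene -0.045 -0.02 0 
scene -0.02 0.02 0 
side -0.15 -0.09 406 [0.074 0.078 0.097 0.119]
side -0.09 -0.07 125 [0.075 0.078 0.096 0.118]
side -0.07 -0.045 1 
side -0.045 -0.02 0 
side -0.02 0.02 0 
wrist -0.15 -0.09 770 [0.073 0.073 0.092 0.119]
wrist -0.09 -0.07 968 [0.073 0.074 0.094 0.119]
wrist -0.07 -0.045 0 
wrist -0.045 -0.02 0 
wrist -0.02 0.02 0
```

```bash
python3 -c "
from h import *
to(.5446,-.0256,.016,72.5)"
```

```text
t 11.88 pos [ 0.5436 -0.0189  0.2243] yaw 70.99 tilt 0.07 F [ 0.31 -0.97  0.78] T [ 0.02 -0.1   0.02] w 0.798 g 0.0 q7 -0.54
units xyz [-0.155  0.072  5.208] turn -0.378
```

```bash
python3 -m creep '[[-0.1,0.05,0.4,-0.38,0.85],[0,0,0.8,0,0.85],[0,0,0.8,0,0.85],[0,0,0.8,0,0.85],[0,0,0.3,0,0.85],[0,0,0,0,0.85],[0,0,0,0,0.85],[0,0,0,0,0.85]]' 50; python3 -c "
from h import *
to(.5446,-.0256,.016,72.5)"
```

```text
clock: 12.88
position: [0.5447, -0.0243, 0.1006]
ee_rot: [2.533, 1.856, 0.002]
force: [0.3, -0.2, -0.0]
width: 0.85
gripper_force: 0.0
t 12.88 pos [ 0.5447 -0.0243  0.1006] yaw 72.47 tilt 0.12 F [ 0.27 -0.22 -0.02] T [-0.06 -0.1   0.01] w 0.85 g 0.0 q7 -0.58
units xyz [-0.033  0.004  2.115] turn -0.008
```

```bash
python3 -m creep '[[-0.03,0,0.4,0,0.85],[0,0,0.5,0,0.85],[0,0,0.5,0,0.85],[0,0,0.4,0,0.85],[0,0,0.3,0,0.85],[0,0,0,0,0.85]]'; python3 -m creep '[[0,0,0,0,0.3],[0,0,0,0,0.3],[0,0,0,0,0.3],[0,0,0,0,0.3],[0,0,0,0,0.3],[0,0,0,0,0.3],[0,0,0,0,0.3],[0,0,0,0,0.3]]' 45; python3 -c "
from m import *
to(.5446,-.0256,.016,72.5);foot()"
```

```text
clock: 13.62
position: [0.5429, -0.0255, 0.0146]
ee_rot: [-2.533, -1.857, 0.002]
force: [0.2, 0.4, 0.1]
width: 0.853
gripper_force: 0.0
clock: 14.62
position: [0.5436, -0.0255, 0.0158]
ee_rot: [2.534, 1.857, 0.0]
force: [-0.4, -0.5, 5.3]
width: 0.501
gripper_force: 45.0
t 14.62 pos [ 0.5436 -0.0255  0.0158] yaw 72.46 tilt 0.02 F [-0.35 -0.5   5.29] T [-0.06  0.21 -0.01] w 0.501 g 45.0 q7 -0.65
units xyz [ 0.005  0.024 -0.004] turn -0.009
foot scene 345 ((0.5621037483215332, 0.03297845274209976), (0.14343298971652985, 0.04741973057389259), 71.53195190429688) 0.049815014003883995
 post 0.06 42 [0.5812 0.0744 0.0737] 0.0847
 post 0.09 49 [0.5811 0.0743 0.105 ] 0.1199
 post 0.126 263 [0.5798 0.0752 0.1486] 0.1635
foot side 195 ((0.5675324201583862, 0.02520591765642166), (0.15247657895088196, 0.04469243437051773), 65.41471862792969) 0.049819788861967196
 post 0.06 6 [0.571 0.079 0.077] 0.0844
 post 0.09 10 [0.5709 0.0793 0.1042] 0.1168
 post 0.126 138 [0.5746 0.0779 0.1527] 0.1624
foot wrist 12536 ((0.5614448189735413, 0.026388883590698242), (0.13939887285232544, 0.046130456030368805), 72.18193817138672) 0.049555268352911346
 post 0.06 976 [0.5767 0.0722 0.0737] 0.085
 post 0.09 45 [0.5764 0.071  0.0909] 0.0923
```

```bash
python3 -m creep '[[0,0,-0.005,-0.25,0.3],[0,0,0,-0.5,0.3],[0,0,0,-0.5,0.3],[0,0,0,-0.5,0.3],[0,0,0,-0.5,0.3],[0,0,0,-0.5,0.3],[0,0,0,-0.5,0.3],[0,0,0,-0.4,0.3],[0,0,0,-0.25,0.3],[0,0,0,0,0.3],[0,0,0,0,0.3]]'; python3 -c "
from m import *
to(.552,.0799,.0158,88)"
```

```text
clock: 16.15
position: [0.5436, -0.0255, 0.0158]
ee_rot: [2.258, 2.184, 0.0]
force: [2.2, -1.0, 5.3]
width: 0.499
gripper_force: 45.0
t 16.15 pos [ 0.5436 -0.0255  0.0158] yaw 88.08 tilt 0.02 F [ 2.25 -0.95  5.31] T [-0.16 -0.6   0.12] w 0.499 g 45.0 q7 -0.43
units xyz [2.64  0.122 0.   ] turn 0.02
```

```bash
python3 -m creep '[[0.1,0.02,0,0,0.3],[0.2,0.02,0,0,0.3],[0.25,0.02,0,0,0.3],[0.25,0.02,0,0,0.3],[0.25,0.02,0,0,0.3],[0.25,0.02,0,0,0.3],[0.25,0,0,0,0.3],[0.25,0,0,0,0.3],[0.2,0,0,0,0.3],[0.1,0,0,0,0.3],[0,0,0,0,0.3],[0,0,0,0,0.3]]'; python3 - <<'E'
from m import *
to(.552,.0799,.0158,88)
foot()
im=load('wrist');print(im['position']);cv2.imwrite('pics/w4.png',im['pixels'])
for n in('scene','side','wrist'):
    im=load(n);p=cloud(im,n=='wrist');z=p[...,2];h=cv2.cvtColor(im['pixels'],cv2.COLOR_BGR2HSV)
    m=(abs(p[...,0]-.557)<.065)&(p[...,1]>.19)&(p[...,1]<.235)&(z>.03)&(z<.064)&(h[...,1]<90)
    q=p[m];print(n,len(q),cv2.minAreaRect(q[:,:2].astype(np.float32)),np.polyfit(q[:,0],q[:,1],1))
    m=(abs(p[...,0]-.557)<.065)&(p[...,1]>.09)&(p[...,1]<.21)&(z>.044)&(z<.055)&(h[...,1]>110)
    q=p[m];print('  foot head',len(q),cv2.minAreaRect(q[:,:2].astype(np.float32)),np.percentile(q[:,1],99.5))
E
```

```text
clock: 17.65
position: [0.5507, 0.0571, 0.0159]
ee_rot: [2.259, 2.182, -0.003]
force: [-0.4, -3.7, 8.8]
width: 0.503
gripper_force: 45.0
t 17.65 pos [0.5507 0.0571 0.0159] yaw 88.0 tilt 0.1 F [-0.38 -3.69  8.8 ] T [-0.59 -0.32 -0.17] w 0.503 g 45.0 q7 -0.58
units xyz [0.571 0.012 0.001] turn -0.0
foot scene 292 ((0.5528233647346497, 0.11653392761945724), (0.15076108276844025, 0.046509094536304474), 86.1099853515625) 0.04996875023468383
 post 0.09 316 [0.5833 0.0538 0.1079] 0.1199
 post 0.126 201 [0.5605 0.0468 0.138 ] 0.1664
foot side 130 ((0.5540780425071716, 0.11517895758152008), (0.1537730097770691, 0.046771831810474396), 87.4084243774414) 0.04965230559318705
 post 0.06 63 [0.58   0.0506 0.0699] 0.0846
 post 0.09 113 [0.5695 0.0358 0.1078] 0.1193
 post 0.126 212 [0.5477 0.036  0.1436] 0.1689
foot wrist 14334 ((0.5535411238670349, 0.11161665618419647), (0.13970904052257538, 0.04650478437542915), 88.32462310791016) 0.049578896838061166
 post 0.06 545 [0.5771 0.0588 0.0711] 0.085
 post 0.09 21517 [0.5743 0.0813 0.1055] 0.12
 post 0.126 6453 [0.5499 0.0833 0.1303] 0.135
[0.55476629 0.12838996 0.17334275]
scene 286 ((0.5580673217773438, 0.2087220847606659), (0.031695637851953506, 0.09844060987234116), 87.32470703125) [-0.02129431  0.22778552]
  foot head 310 ((0.5545045733451843, 0.1418725848197937), (0.10005081444978714, 0.045964986085891724), 87.34086608886719) 0.1909380158458195
side 316 ((0.5560221672058105, 0.20748354494571686), (0.10278429836034775, 0.03349575027823448), 0.27774578332901) [-0.04292171  0.2374774 ]
  foot head 2 ((0.5354287028312683, 0.19127099215984344), (0.004323143046349287, 0.0), -130.06439208984375) 0.19290874188685597Traceback (most recent call last):
  File "<stdin>", line 8, in <module>
    raise TypeError("expected non-empty vector for x")
TypeError: expected non-empty vector for x
```

View pics/w4.png

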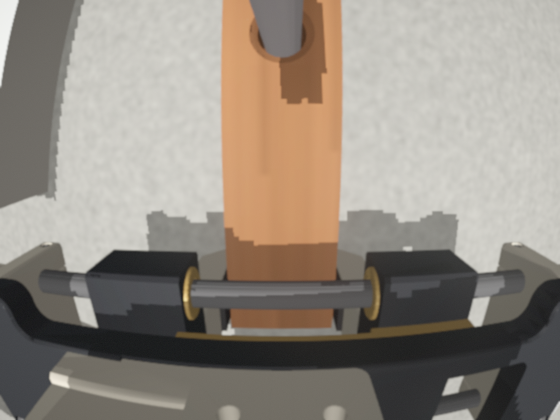

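The foot is held straight, the post stands in its socket at (280,35), and the head is about 22 mm from the plate and centred. I'll advance to contact and start pressing.

```bash
python3 -m creep '[[0.1,0.003,-0.01,0,0.3],[0.1,0.003,0,0,0.3],[0.1,0.003,0,0,0.3],[0.1,0.003,0,0,0.3],[0.1,0,0,0,0.3],[0.08,0,0,0,0.3],[0.08,0,0,0,0.3],[0.08,0,0,0,0.3],[0,0,0,0,0.3],[0,0,0,0,0.3],[0,0,0,0,0.3]]'; python3 - <<'E'
from m import *
to(.5526,.0959,.0158,88)
foot()
for n in('scene','side'):
    im=load(n);p=cloud(im);z=p[...,2];h=cv2.cvtColor(im['pixels'],cv2.COLOR_BGR2HSV)
    m=(abs(p[...,0]-.557)<.065)&(p[...,1]>.2)&(p[...,1]<.245)&(z>.03)&(z<.064)&(h[...,1]<90)
    q=p[m];print(n,len(q),cv2.minAreaRect(q[:,:2].astype(np.float32)))
E
```

```text
clock: 19.18
position: [0.5518, 0.0855, 0.0159]
ee_rot: [2.26, 2.181, -0.005]
force: [-0.6, -7.7, 7.1]
width: 0.494
gripper_force: 45.0
t 19.18 pos [0.5518 0.0855 0.0159] yaw 87.97 tilt 0.21 F [-0.61 -7.72  7.09] T [-1.24 -0.22 -0.03] w 0.494 g 45.0 q7 -0.62
units xyz [0.26  0.011 0.001] turn -0.008
foot scene 263 ((0.5531030297279358, 0.14467528462409973), (0.15028393268585205, 0.04582749679684639), 86.39737701416016) 0.04981852086338403
 post 0.09 432 [0.5842 0.074  0.1056] 0.1199
 post 0.126 204 [0.5596 0.075  0.1386] 0.1684
foot side 133 ((0.552080512046814, 0.07700350135564804), (0.05080689489841461, 0.025874003767967224), 11.612981796264648) 0.04958639642634243
 post 0.06 64 [0.581  0.0788 0.0695] 0.0843
 post 0.09 274 [0.5749 0.0573 0.1044] 0.12
 post 0.126 217 [0.5487 0.0649 0.1443] 0.1693
foot wrist 12799 ((0.5549281239509583, 0.13989675045013428), (0.1399616003036499, 0.046354517340660095), 88.29156494140625) 0.049589233299542984
 post 0.06 567 [0.576  0.0872 0.0707] 0.0849
 post 0.09 21912 [0.5745 0.11   0.1054] 0.12
 post 0.126 6647 [0.5503 0.1118 0.1303] 0.1351
scene 233 ((0.5569061040878296, 0.22488653659820557), (0.013627639971673489, 0.10133931040763855), 87.74905395507812)
side 197 ((0.5535184741020203, 0.22249853610992432), (0.014063683338463306, 0.0961143970489502), 87.45750427246094)
```

```bash
python3 -m creep '[[0.05,0,0,0,0.3],[0.05,0,0,0,0.3],[0.05,0,0,0,0.3],[0.05,0,0,0,0.3],[0.05,0,0,0,0.3],[0,0,0,0,0.3],[0,0,0,0,0.3],[0,0,0,0,0.3],[0,0,0,0,0.3]]'; python3 - <<'E'
from m import *
to(.5526,.0959,.0158,88)
foot()
for n in('scene','side'):
    im=load(n);p=cloud(im);z=p[...,2];h=cv2.cvtColor(im['pixels'],cv2.COLOR_BGR2HSV)
    for Z in((.05,.057),(.057,.064)):
        m=(abs(p[...,0]-.557)<.06)&(p[...,1]>.19)&(p[...,1]<.26)&(z>Z[0])&(z<Z[1])&(h[...,1]<90)
        q=p[m];print(n,len(q),cv2.minAreaRect(q[:,:2].astype(np.float32)),np.percentile(q[:,1],[1,50,99]))
a=load('scene')['pixels'][140:260,250:410];b=load('side')['pixels'][140:260,170:330];cv2.imwrite('pics/c5.png',np.hstack([cv2.resize(a,(400,300),interpolation=2),cv2.resize(b,(400,300),interpolation=2)]))
E
```

```text
clock: 20.45
position: [0.552, 0.0928, 0.0158]
ee_rot: [2.26, 2.178, -0.01]
force: [-2.0, -13.8, 11.5]
width: 0.501
gripper_force: 45.0
t 20.45 pos [0.552  0.0928 0.0158] yaw 87.88 tilt 0.39 F [ -2.02 -13.84  11.54] T [-2.68 -0.15  0.2 ] w 0.501 g 45.0 q7 -0.64
units xyz [0.077 0.013 0.   ] turn -0.029
foot scene 266 ((0.5543249249458313, 0.15197455883026123), (0.1514023244380951, 0.04586661234498024), 86.56057739257812) 0.04961008674553281
 post 0.09 424 [0.5839 0.0817 0.1057] 0.1197
 post 0.126 211 [0.5611 0.0827 0.1384] 0.1689
foot side 137 ((0.5527136325836182, 0.08806665241718292), (0.04783033952116966, 0.028920568525791168), 1.1524877548217773) 0.049573194750879485
 post 0.06 64 [0.5813 0.0859 0.0703] 0.0845
 post 0.09 272 [0.5738 0.0649 0.1041] 0.12
 post 0.126 219 [0.5492 0.0721 0.144 ] 0.1693
foot wrist 12570 ((0.5550839304924011, 0.14728623628616333), (0.13975121080875397, 0.04599965736269951), 88.17314910888672) 0.049575068459894456
 post 0.06 600 [0.5753 0.0949 0.0706] 0.085
 post 0.09 22133 [0.5744 0.1176 0.1053] 0.12
 post 0.126 6643 [0.5503 0.1195 0.1303] 0.1351
scene 80 ((0.5589651465415955, 0.21816888451576233), (0.09741045534610748, 0.04858454316854477), 6.538717746734619) [0.19374028 0.22754331 0.2386608 ]
scene 98 ((0.5597119331359863, 0.21778076887130737), (0.0963774174451828, 0.043832309544086456), 6.585362434387207) [0.19578806 0.23073415 0.23832106]
side 35 ((0.5491576790809631, 0.22881196439266205), (0.010424111969769001, 0.08530344814062119), 87.74097442626953) [0.22243767 0.22738155 0.23528616]
side 70 ((0.552596926689148, 0.2298378199338913), (0.01207899022847414, 0.09222651273012161), 88.25035858154297) [0.22407364 0.22941405 0.23654365]
```

View pics/c5.png

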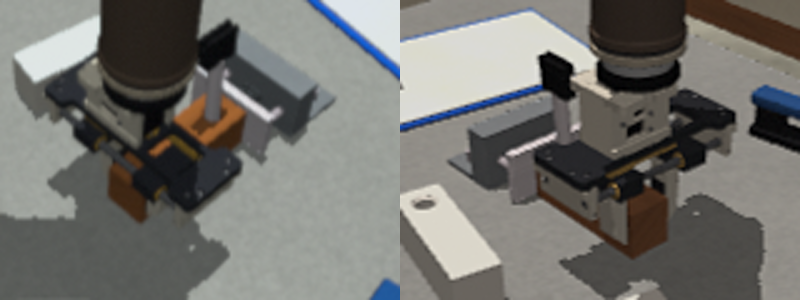

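```bash
python3 - <<'E'
from h import *
for n,y0 in(('scene',.2148),('side',.2128)):
    im=load(n);p=cloud(im);z=p[...,2];h=cv2.cvtColor(im['pixels'],cv2.COLOR_BGR2HSV)
    e=np.array([.0349,.9994]);t=np.array([.9994,-.0349]);c=np.array([.5567,.2138])
    d=(p[...,:2]-c)@e;l=(p[...,:2]-c)@t
    m=(abs(l)<.052)&(abs(l)>.026)&(d>-.01)&(d<.035)&(z>.012)&(z<.057)&(h[...,1]<70)
    print(n,m.sum(),np.histogram(d[m],bins=np.arange(-.01,.036,.003)))
    for s in(-1,1):
        k=m&(l*s>0);print(s,k.sum(),np.median(d[k])if k.any() else'', (l[k].min(),l[k].max()) if k.any() else '')
    b=d[(abs(l)<.056)&(z>.062)&(z<.068)&(d>.05)];print('bracket front top',np.percentile(b,[1,5]) if len(b) else '')
E
```

```text
scene 169 (array([ 0,  0,  0,  0,  0,  0,  0, 66, 84,  7,  9,  3,  0,  0,  0]), array([-0.01 , -0.007, -0.004, -0.001,  0.002,  0.005,  0.008,  0.011,
        0.014,  0.017,  0.02 ,  0.023,  0.026,  0.029,  0.032,  0.035]))
-1 54 0.013892306107002476 (np.float64(-0.049814482371467274), np.float64(-0.030512298688780835))
1 115 0.01484954300823865 (np.float64(0.026064615159672684), np.float64(0.05020655077600257))
bracket front top [0.05421869 0.05574476]
side 158 (array([ 0,  0,  0,  0,  0,  0, 25, 93, 24, 11,  5,  0,  0,  0,  0]), array([-0.01 , -0.007, -0.004, -0.001,  0.002,  0.005,  0.008,  0.011,
        0.014,  0.017,  0.02 ,  0.023,  0.026,  0.029,  0.032,  0.035]))
-1 147 0.012667264992235033 (np.float64(-0.05083432291341485), np.float64(-0.026005311893700735))
1 11 0.012204762500885561 (np.float64(0.027077844298406598), np.float64(0.034583190226466436))
bracket front top [0.05137779 0.05374164]
```

```bash
python3 -m creep '[[0.03,0,0,0,0.3],[0.03,0,0,-0.02,0.3],[0.02,0,0,0,0.3],[0,0,0,0,0.3],[0,0,0,0,0.3],[0,0,0,0,0.3],[0,0,0,0,0.3],[0,0,0,0,0.3]]'; python3 - <<'E'
from h import *
to(.5526,.0959,.0158,88)
for n,y0 in(('scene',.001),('side',-.001)):
    im=grab(n);p=cloud(im);z=p[...,2];h=cv2.cvtColor(im['pixels'],cv2.COLOR_BGR2HSV)
    e=np.array([.0349,.9994]);t=np.array([.9994,-.0349]);c=np.array([.5567,.2138])
    d=(p[...,:2]-c)@e;l=(p[...,:2]-c)@t
    m=(abs(l)<.052)&(abs(l)>.026)&(d>-.01)&(d<.035)&(z>.012)&(z<.057)&(h[...,1]<70)
    print(n,np.median(d[m])-y0)
    q=p[(z>.126)&(z<.165)&(h[...,2]<60)&(abs(l)<.03)&(d<.02)&(d>-.05)];print('clip',len(q),q.mean(0) if len(q) else '',q[:,2].max() if len(q) else '')
to(.5526,.0959,.0158,88)
E
```

```text
clock: 21.6
position: [0.5521, 0.0951, 0.0158]
ee_rot: [2.259, 2.178, -0.011]
force: [-2.2, -16.7, 11.9]
width: 0.5
gripper_force: 45.0
t 21.6 pos [0.5521 0.0951 0.0158] yaw 87.92 tilt 0.45 F [ -2.15 -16.72  11.88] T [-3.16 -0.1   0.2 ] w 0.5 g 45.0 q7 -0.64
units xyz [0.02  0.011 0.   ] turn -0.02
scene 0.015685587995647877
clip 199 [0.55167827 0.20053933 0.14727815] 0.1643597843234732
side 0.015856341017005927
clip 183 [0.54469737 0.20076703 0.14674761] 0.16228229108861753
t 21.7 pos [0.5521 0.0951 0.0158] yaw 87.92 tilt 0.45 F [ -2.13 -17.58  11.97] T [-3.06 -0.12  0.15] w 0.498 g 45.0 q7 -0.64
units xyz [0.02  0.011 0.001] turn -0.019
```

```bash
python3 -c "
from cell import sign_off
print(sign_off())"
```

```text
the job is handed in; nothing more can be done
None
```

Job handed in: the post stands fully home and released in the wooden foot, and the arm is still holding the foot flush and centred on the stop plate, pressed back about 15.8 mm (about 9.5 N by the spring rate; the wrist reads about 17 N, and I put the rest down to counter friction).

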